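Turn the vial carousel to the red cap

ROBOT

A 6-joint arm with a two-finger parallel gripper is mounted at the origin on the work surface. World frame = base frame: x ahead of the robot, y to its left, z up, the work surface at z = 0. Lengths are in m, angles in rad, forces in N, time in s.
With the tool pointing down it reaches from about 0.25 to 0.775 m from the base axis. Payload 4 kg.
Tool frame: the origin (TCP) lies on the centre line of the jaws, within the pads' length; the fingertips stand 8 mm ahead of it and the grasp point (between the pads) lies 11 mm behind it; z points along the fingers, y is the direction in which the jaws open and shut (so a half turn about z gives the same grasp; the last joint's range is limited). The gripper opens to 94 mm and grips with 3 to 60 N. Pads are 16 mm wide; open, the fingers measure 119 mm over their backs; the gripper's body (75 mm by 177 mm) begins 78 mm behind the grasp point.
Start: joints at [-1.211, 0.087, 1.371, -0, 1.684, -0.103], TCP at [0.246, -0.492, 0.178] pointing down, gripper open.
Joint ranges: [-3.1, 3.1], [-0.76, 2.03], [0.27, 2.55], [-1.08, 4.22], [0.17, 2.65], [-2.57, 2.57]. Speed limits (rad/s): [2.79, 2.79, 3.14, 3.14, 3.14, 3.14].

INTERFACE

Orientations are given as [roll, pitch, yaw] about the fixed x, y, z axes, in that order (R = Rz(yaw) Ry(pitch) Rx(roll)).
In Python, from bench import robot, cams, close_job gives the robot as it stands.
- The arm moves only by the tool arm_command, never from a script. Its argument "plan" is one flat list of numbers, 7 for each row, row after row: the shift along the tool's x, y, z in cm, then the turn, a rotation vector about the tool's x, y, z in degrees, then the closure, from 0 (fully open) to 1 (shut). A call has 1 to 8 rows; each row shifts and turns the commanded pose from where the row before left it, along the tool's axes as they then stand; what a row does not reach is not made up. A row lasts 1/8 s, in which the tool goes at most 62.5 mm and 10.7 degrees, less where a joint would pass 70% of its speed; a pose out of reach is approached as far as the arm can. A call with a gripper value outside its range is refused whole. The fingers move at their own pace and stop on an object; the grip force is fixed at half the most. Time passes only in rows, so rows that do not move let the fingers close. It gives the time, the measured TCP pose, the force and the opening at its end, in the units of the state.
- robot.get_obs(): the state, without advancing time (a new reading comes with each control period).
- cams.snapshot(name): name is "scene" or "top"; returns a dict with "pixels" (384x512x3 uint8, red, green, blue), "fov_y" (degrees; the focal length in pixels is half the picture's height over the tangent of half this angle, whatever the lens; pixels are square), "cx", "cy" (the principal point, pixels), "camera_from_world" (4x4, takes a point from world to camera coordinates). Camera axes: x right, y up, looking along -z (the intrinsics and any distortion apply to the point x, -y, -z); pixel columns grow to the right and rows downward; lengths in m; the calibration is good to about 2 mm. A picture is of the moment at which its call begins. There is no depth.
- close_job(): hands the job in, once; it reports no verdict.
The state is a dict: "time": time; "joint_positions": joint angles; "qvel": joint speeds; "joint_torque": joint torques, N m; "tool_pos": TCP position; "ee_rot": TCP orientation; "wrist_force": force on the tool from outside, world axes, zero at the start; "wrist_torque": the same for the moment, N m; "width": finger opening in m.
Only numpy, scipy, OpenCV 4.12 (cv2) and the standard library are available. Lean on these libraries where they do the work, as an engineer would, in place of code of your own. Each camera call takes 0.05 s, during which the arm holds its last target.

TASK

On the lab bench, turn the vial carousel by pushing round its rim, which has blue tabs for the fingertips, until the red-capped vial stands in line with the green pointer of the stand, then move the hand clear. Only push the carousel, without pressing hard: do not touch or lift the vials, all of which must stay standing in their places, and leave the other things on the bench where they are.

Things in the scene. Friction and masses are not known exactly. Their poses are not given: they have to be found in the camera images.
- stand: fixed stand: dark round foot 170 mm in diameter, 8 mm thick, with a flat green pointer 18 mm wide, 8 mm high, lying on the bench and reaching to its arrow tip 203 mm from the axle. Origin on the upright axle at bench height; the pointer runs along the stand's own -x axis: the vial is in line when it is straight over that axis
- carousel: grey disc 210 mm in diameter, 12 mm thick, turning nearly two turns either way, light friction, about the stand's upright axle; it stays where left. Origin on the axle at the disc's underside, 30 mm above the bench; z up. Six vial places 70 mm from the axle at 0, 60, .. 300 degrees from its x axis, one empty, each with three 14 mm pins; black hub 44 mm wide, 30 mm high
- tab (a point): middle of the part of one of the six blue rim tabs that lies beyond the disc, 122 mm from the axle, 38 mm above the bench. The tabs are alike, stick out radially at 30, 90, .. 330 degrees from the carousel's x axis (this one at 30), are 10 mm thick, reach to 138 mm from the axle and from 27 to 49 mm above the bench; open space below and between them
- red_vial: amber vial with a red screw cap, upright on the carousel, 32 mm diameter, 52 mm tall, loose - the one to bring to the pointer; origin at the centre of its underside
- white_vial: amber vial with a white screw cap, upright on the carousel, 32 mm diameter, 52 mm tall, loose; origin at the centre of its underside
- blue_vial: amber vial with a blue screw cap, upright on the carousel, 32 mm diameter, 52 mm tall, loose; origin at the centre of its underside
- yellow_vial: amber vial with a yellow screw cap, upright on the carousel, 32 mm diameter, 52 mm tall, loose; origin at the centre of its underside
- black_vial: amber vial with a black screw cap, upright on the carousel, 32 mm diameter, 52 mm tall, loose; origin at the centre of its underside
- jar: loose white jar with white lid, 64 mm diameter, 95 mm tall, to the robot's right; origin at the centre of its underside
- tip_box: loose blue box with white top, 85 x 120 x 65 mm, to the robot's right; origin at the centre of its underside
- tube_rack: loose aluminium rack 75 x 200 mm with five capped tubes, 102 mm tall in all, to the robot's left; origin at the centre of its underside
There are look-alikes about, which are no part of the job. Leave any turquoise look-alike of the red_vial alone.

How it is judged:
On the way, in this order (a step that is already met when the one before it is completed fails the run):
1. a finger pushes the carousel (contact force between the fingers and carousel above 0.1 N).
2. the red-capped vial is in line with the pointer (x of red_vial in the frame of stand below -0.05 m and y of red_vial in the frame of stand between -0.008 and 0.008 m), for 0.2 s.
At the end, for the whole second after the job is handed in: the red-capped vial stands on the pointer side within 8 mm of the pointer's centre line, the carousel is at rest, all five vials stand upright in their places on the carousel, and the jar, box and rack are within 20 mm of where they were (all of step 2 and angle between each of red_vial, white_vial, blue_vial, yellow_vial, black_vial's own z axis and vertical below 0.2 rad and horizontal distance between each of red_vial, white_vial, blue_vial, yellow_vial, black_vial and stand below 0.08 m and height (world z) of red_vial between 0.036 and 0.048 m and height (world z) of white_vial between 0.036 and 0.048 m and height (world z) of blue_vial between 0.036 and 0.048 m and height (world z) of yellow_vial between 0.036 and 0.048 m and height (world z) of black_vial between 0.036 and 0.048 m and distance of each of jar, tip_box, tube_rack from where it was at the start of the episode below 0.02 m and angular speed of carousel below 0.05 rad/s and linear speed of red_vial below 0.01 m/s); the robot touches nothing.
It fails at once if a vial is touched by the robot (more than 1 N) (contact force between any of the fingers, the arm and red_vial above 1 N or contact force between any of the fingers, the arm and white_vial above 1 N or contact force between any of the fingers, the arm and blue_vial above 1 N or contact force between any of the fingers, the arm and yellow_vial above 1 N or contact force between any of the fingers, the arm and black_vial above 1 N).
It fails at once if a vial is lifted from its place or tipped (height (world z) of any of red_vial, white_vial, blue_vial, yellow_vial, black_vial above 0.052 m or angle between any of red_vial, white_vial, blue_vial, yellow_vial, black_vial's own z axis and vertical above 0.35 rad).
It fails at once if the carousel is pressed hard (more than 25 N) (contact force between any of the fingers, the arm and carousel above 25 N).
It fails at once if the jar, box or rack is displaced by more than 20 mm (distance of any of jar, tip_box, tube_rack from where it was at the start of the episode above 0.02 m).
It also fails if it takes over 54 s, if anything falls off the work surface, if the arm or the gripper's body presses on something with over 40 N, if the wrist force passes 120 N, or if a joint passes its speed limit or range.

## Working session

There is one attempt and no reset: what is moved stays moved. The work goes in short steps, Python scripts to look and compute and a tool call to move; the robot and the scene stay as the last step left them, time stands still between calls to the robot, and variables do not carry over. Pictures are saved under pics/ and viewed, and the job is handed in when it is done.

Besides the shell and the picture viewer there is one more tool, called after "Call:" by a JSON object that holds its "name" and its "arguments", one argument or row to a line. arm_command: Moves the arm, as the interface text tells. Its arguments: {"type":"object","properties":{"plan":{"type":"array","items":{"type":"number"}}},"required":["plan"]}

```bash
mkdir -p pics; ls; python3 - <<'E'
from bench import robot,cams
import cv2,numpy as np
for n in("scene","top"):
    s=cams.snapshot(n); np.savez(f"pics/{n}0.npz",**s)
    cv2.imwrite(f"pics/{n}0.png",cv2.resize(s["pixels"][:,:,::-1],(800,600),interpolation=cv2.INTER_CUBIC))
    print([ (k,v) for k,v in s.items() if k!="pixels"])
print(robot.get_obs())
E
```

```text
pics
[('fov_y', 47.87812399747181), ('cx', 254.43443129867026), ('cy', 188.18325733358895), ('camera_from_world', array([[-0.81953669,  0.5730124 , -0.00405037,  0.47947356],
       [-0.4454018 , -0.63254587,  0.63364261,  0.22471444],
       [ 0.36052303,  0.5210974 ,  0.77361531, -1.41395712],
       [ 0.        ,  0.        ,  0.        ,  1.        ]]))]
[('fov_y', 48.78101791645592), ('cx', 243.9512716782458), ('cy', 195.20562227883704), ('camera_from_world', array([[-0.00747653, -0.99997067,  0.00166225,  0.01476626],
       [ 0.98554407, -0.00708729,  0.16927098, -0.6061167 ],
       [-0.16925423,  0.00290378,  0.98556815, -1.23727236],
       [ 0.        ,  0.        ,  0.        ,  1.        ]]))]
{'time': 0.1, 'joint_positions': array([-1.21108887e+00,  8.79148844e-02,  1.37207992e+00,  2.69190014e-05,
        1.68363370e+00, -1.03103474e-01]), 'qvel': array([ 0.00068406, -0.0012773 , -0.00449233, -0.00056857, -0.00065541,
       -0.00177336]), 'joint_torque': array([ 1.78390474e-03, -3.41254985e+01, -3.03300333e+01,  7.18634902e-02,
        3.04464076e-02, -9.35034655e-05]), 'tool_pos': array([ 0.24536358, -0.49161918,  0.17711461]), 'ee_rot': array([-3.13957037e+00, -2.36142644e-04,  4.62813699e-01]), 'wrist_force': array([-0.80982569, -0.44563694,  0.59117403]), 'wrist_torque': array([ 0.04632881,  0.00847636, -0.01248782]), 'width': 0.09396568558507369}
```

View pics/scene0.png

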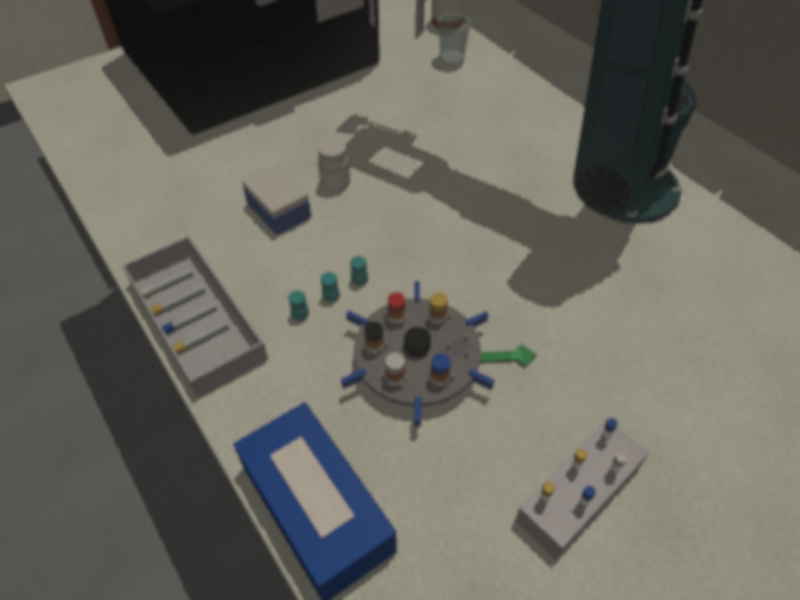

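View pics/top0.png

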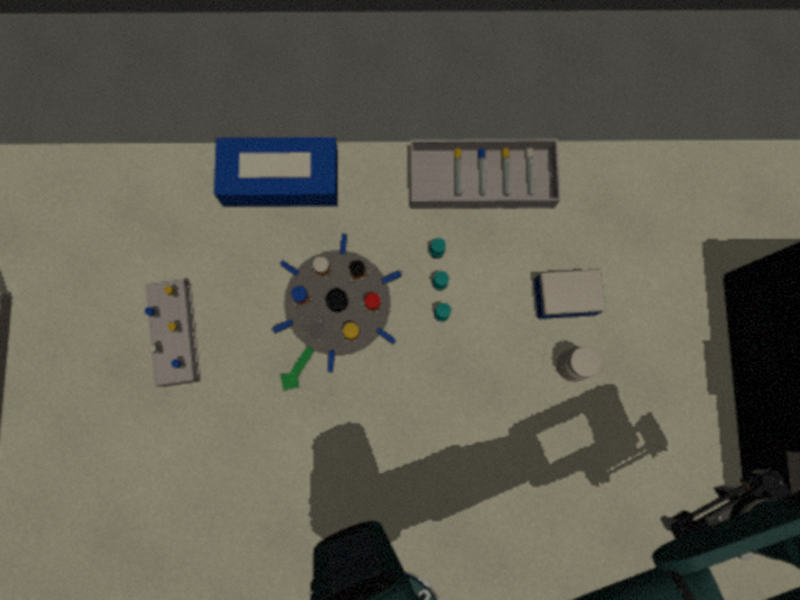

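The top view shows the carousel hub near (337,300), the red cap at (372,300), yellow at (350,330) and the green arrow tip at (290,380). Three turquoise look-alikes stand off the carousel near (440,280). Red has to turn about 120° clockwise seen from above. Next I'll measure this.

```bash
cat > h.py <<'E'
import cv2,numpy as np
from scipy.optimize import least_squares
def ray(s,u,v,z):
    s_=s; H=s["pixels"].shape[0]; f=H/2/np.tan(np.radians(float(s["fov_y"]))/2)
    M=s["camera_from_world"]; R=M[:3,:3]; o=-R.T@M[:3,3]
    d=R.T@np.array([(u-s["cx"])/f,-(v-s["cy"])/f,-1]); return o+d*(z-o[2])/d[2]
def blobs(s,lo,hi,amin=8):
    hsv=cv2.cvtColor(np.ascontiguousarray(s["pixels"]),cv2.COLOR_RGB2HSV)
    m=cv2.inRange(hsv,lo,hi); n,l,st,c=cv2.connectedComponentsWithStats(m)
    return [(c[i],st[i,4],l==i) for i in range(1,n) if st[i,4]>=amin]
def measure(s):
    out={}
    out["red"]=[(c.round(1),a,ray(s,*c,.09)[:2].round(4)) for c,a,m in blobs(s,(0,150,70),(6,255,255))+blobs(s,(174,150,70),(180,255,255))]
    out["yellow"]=[(c.round(1),a,ray(s,*c,.09)[:2].round(4)) for c,a,m in blobs(s,(18,140,80),(30,255,255))]
    out["green"]=[(c.round(1),a) for c,a,m in blobs(s,(50,120,50),(75,255,255))]
    out["blue"]=[(c.round(1),a,ray(s,*c,.049)[:2].round(4)) for c,a,m in blobs(s,(108,130,50),(125,255,255)) if a<400]
    return out
E
python3 - <<'E'
from h import *
for n in("scene","top"):
    s=dict(np.load(f"pics/{n}0.npz")); print(n)
    for k,v in measure(s).items(): print(k,*v,sep="\n  ")
s=dict(np.load("pics/top0.npz"));
c=s["pixels"][140:260,160:300,::-1]; cv2.imwrite("pics/crop0.png",cv2.resize(c,None,fx=5,fy=5,interpolation=cv2.INTER_CUBIC))
E
```

```text
scene
red
  (array([253.1, 192.1]), np.int32(62), array([0.6105, 0.0313]))
yellow
  (array([280.3, 192.1]), np.int32(49), array([0.5537, 0.0714]))
  (array([100.1, 197.8]), np.int32(12), array([ 0.939 , -0.1771]))
  (array([114.8, 222.1]), np.int32(15), array([ 0.9387, -0.0855]))
  (array([371.3, 291. ]), np.int32(18), array([0.5585, 0.4028]))
  (array([350.5, 312.4]), np.int32(19), array([0.6285, 0.4126]))
green
  (array([331.1, 226.7]), np.int32(18))
blue
  (array([303.9, 204.1]), np.int32(8), array([0.5063, 0.1139]))
  (array([107.1, 209.6]), np.int32(15), array([ 0.9362, -0.1667]))
  (array([281.6, 231.6]), np.int32(77), array([0.6062, 0.149 ]))
  (array([226. , 240.4]), np.int32(22), array([0.7336, 0.0909]))
  (array([307.5, 241.1]), np.int32(19), array([0.5711, 0.2077]))
  (array([266.5, 261.5]), np.int32(26), array([0.6867, 0.1959]))
  (array([391. , 270.8]), np.int32(10), array([0.4635, 0.3828]))
  (array([376.7, 314.7]), np.int32(22), array([0.5678, 0.4403]))
top
red
  (array([237.8, 192. ]), np.int32(83), array([0.6094, 0.0286]))
yellow
  (array([292.5,  97.5]), np.int32(24
[... 297 characters left out ...]

  (array([189.1, 236.8]), np.int32(175))
blue
  (array([307.6,  97. ]), np.int32(17), array([ 0.9218, -0.1943]))
  (array([219.3, 156. ]), np.int32(25), array([0.7304, 0.0857]))
  (array([185.2, 171.3]), np.int32(26), array([0.6825, 0.1906]))
  (array([250. , 176.9]), np.int32(34), array([ 0.6635, -0.0088]))
  (array([190.9, 187.6]), np.int32(72), array([0.6315, 0.1725]))
  (array([ 95.1, 198.6]), np.int32(17), array([0.5993, 0.4635]))
  (array([180.6, 208.2]), np.int32(38), array([0.568 , 0.2028]))
  (array([246.3, 214.2]), np.int32(30), array([0.5483, 0.0036]))
  (array([211.5, 230.6]), np.int32(31), array([0.4994, 0.1087]))
  (array([112.2, 232.3]), np.int32(16), array([0.4964, 0.4069]))
```

View pics/crop0.png

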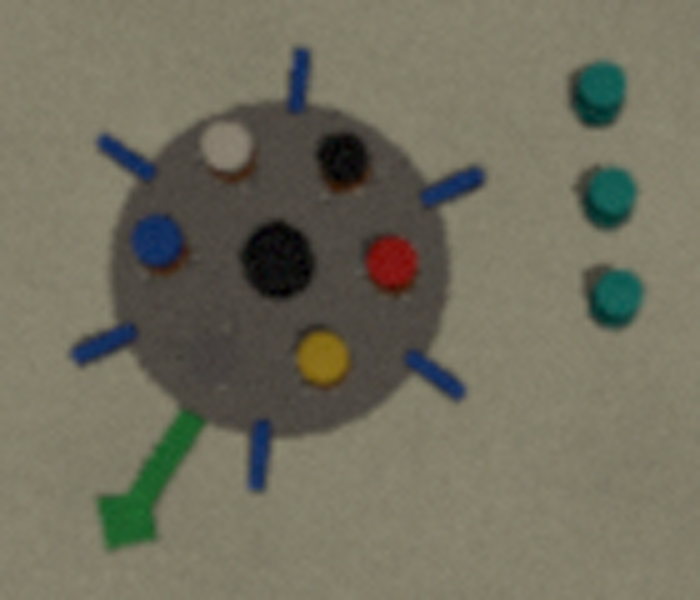

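Red is the cap at crop (392,263), and the turquoise ones are off the disc. The tab pairs agree on the axle at (0.6154, 0.0971). Next is the pointer direction.

```bash
cat >> h.py <<'E'
A=np.array([.6154,.0971])
def angs(s):
    m=blobs(s,(50,120,50),(75,255,255),15)
    r={}
    if m:
        b=max(m,key=lambda t:t[1])[2]; v,u=np.nonzero(b)
        P=np.array([ray(s,a,c,.008)[:2] for a,c in zip(u,v)]); d,e=cv2.fitLine(P.astype(np.float32),cv2.DIST_L2,0,.01,.01).ravel()[:2],P.mean(0)
        q=e-A; r["ptr_centroid_deg"]=np.degrees(np.arctan2(q[1],q[0])); r["line_deg"]=np.degrees(np.arctan2(d[1],d[0]))
        r["ptr_rmax"]=np.linalg.norm(P-A,axis=1).max()
    for name,l,z in(("red",[((0,150,70),(6,255,255)),((174,150,70),(180,255,255))],.09),):
        for lo,hi in l:
            for c,a,_ in blobs(s,lo,hi,20):
                q=ray(s,*c,z)[:2]-A; r["red"]=(np.degrees(np.arctan2(q[1],q[0])).round(2),np.linalg.norm(q).round(4))
    r["tabs"]=[]
    for c,a,_ in blobs(s,(108,130,50),(125,255,255)):
        q=ray(s,*c,.049)[:2]-A
        if .1<np.linalg.norm(q)<.135: r["tabs"].append((np.degrees(np.arctan2(q[1],q[0])).round(2),np.linalg.norm(q).round(4)))
    if r["tabs"]: r["tabphase"]=np.median([(t[0]%60) for t in r["tabs"]])
    return r
E
python3 - <<'E'
from h import *
for n in("scene","top"): print(n,angs(dict(np.load(f"pics/{n}0.npz"))))
E
```

```text
scene {'ptr_centroid_deg': np.float64(146.72740961973798), 'line_deg': np.float32(-3.1713464), 'ptr_rmax': np.float64(0.17814615062941522), 'red': (np.float64(-94.26), np.float64(0.066)), 'tabs': [(np.float64(171.23), np.float64(0.1104)), (np.float64(-2.99), np.float64(0.1184)), (np.float64(111.84), np.float64(0.1191)), (np.float64(54.17), np.float64(0.1218))], 'tabphase': np.float64(53.005)}
top {'ptr_centroid_deg': np.float64(147.43459356675348), 'line_deg': np.float32(-32.668438), 'ptr_rmax': np.float64(0.1960404861464411), 'red': (np.float64(-95.03), np.float64(0.0688)), 'tabs': [(np.float64(-5.65), np.float64(0.1155)), (np.float64(54.32), np.float64(0.1151)), (np.float64(-65.58), np.float64(0.1163)), (np.float64(114.15), np.float64(0.1158)), (np.float64(-125.69), np.float64(0.1151)), (np.float64(174.27), np.float64(0.1166))], 'tabphase': np.float64(54.315)}
```

Plan: straddle the tab at −65.6° with half-closed jaws, then move round clockwise by about 117°. First I'll travel at the current height and turn above the tab.

Call:
{"name": "arm_command", "arguments": {
  "plan": [4.9, -1.95, 0, 0, 0, 0, 0, 4.9, -1.95, 0, 0, 0, 0, 0, 4.9, -1.95, 0, 0, 0, 0, 0.3, 4.9, -1.95, 0, 0, 0, 0, 0.75, 4.9, -1.95, 0, 0, 0, 0, 0.75, 4.9, -1.95, 0, 0, 0, 0, 0.75, 4.9, -1.95, 0, 0, 0, 0, 0.75, 4.9, -1.95, 0, 0, 0, 0, 0.75]
}}

```text
time: 1.1
tool_pos: [0.5274, -0.176, 0.1776]
ee_rot: [-3.141, 0.001, 0.463]
wrist_force: [0.3, -0.2, -0.2]
width: 0.0373
```

Call:
{"name": "arm_command", "arguments": {
  "plan": [4.9, -1.95, 0, 0, 0, 0, 0.75, 4.9, -1.95, 0, 0, 0, 0, 0.75, 4.9, -1.95, 0, 0, 0, 0, 0.75, 4.9, -1.95, 0, 0, 0, 0, 0.75, 0, 0, 0, 0, 0, -10, 0.75, 0, 0, 0, 0, 0, -10, 0.75, 0, 0, 0, 0, 0, -10, 0.75, 0, 0, 0, 0, 0, -10, 0.75]
}}

```text
time: 2.1
tool_pos: [0.6669, -0.0201, 0.1771]
ee_rot: [-3.14, 0.001, 1.167]
wrist_force: [0.0, 0.5, -0.0]
width: 0.0235
```

Call:
{"name": "arm_command", "arguments": {
  "plan": [0, 0, 0, 0, 0, -10, 0.75, 0, 0, 0, 0, 0, -10, 0.75, 0, 0, 0, 0, 0, -10, 0.75, 0, 0, 0, 0, 0, -10, 0.75, 0, 0, 0, 0, 0, -8, 0.75, 0, 0, 0, 0, 0, 0, 0.75, 0, 0, 0, 0, 0, 0, 0.75]
}}

```text
time: 2.98
tool_pos: [0.6671, -0.0203, 0.1777]
ee_rot: [-3.141, -0.0, 1.997]
wrist_force: [1.0, 0.4, 0.6]
width: 0.0237
```

Call:
{"name": "arm_command", "arguments": {
  "plan": [0.1, 0, 3, 0, 0, 0, 0.75, 0, 0, 3, 0, 0, 0, 0.75, 0, 0, 1.5, 0, 0, 0, 0.75, 0, 0, 0, 0, 0, 0, 0.75]
}}

```text
time: 3.48
tool_pos: [0.666, -0.0193, 0.1017]
ee_rot: [-3.139, -0.001, 1.998]
wrist_force: [0.0, 0.7, 0.9]
width: 0.0236
```

```bash
cat > pic.py <<'E'
import sys
from bench import robot,cams
from h import *
n=sys.argv[1]; ims=[]
for c,(a,b,d,e) in(("scene",(150,330,160,400)),("top",(100,280,130,370))):
    s=cams.snapshot(c); print(c,angs(s)); ims.append(cv2.resize(s["pixels"][a:b,d:e,::-1],(720,540) if 0 else (395,296),interpolation=cv2.INTER_CUBIC))
cv2.imwrite(f"pics/{n}.png",np.hstack(ims))
o=robot.get_obs(); q=o["tool_pos"][:2]-A
print("tcp",o["tool_pos"].round(4),"ang",np.degrees(np.arctan2(q[1],q[0])).round(2),"r",np.linalg.norm(q).round(4),"yaw",np.degrees(o["ee_rot"][2]).round(2),o["wrist_force"].round(1),o["time"])
E
python3 pic.py a1
```

```text
scene {'ptr_centroid_deg': np.float64(146.76112044441774), 'line_deg': np.float32(-24.888636), 'ptr_rmax': np.float64(0.18601444114142068), 'tabs': [(np.float64(111.73), np.float64(0.1186)), (np.float64(54.29), np.float64(0.1213))], 'tabphase': np.float64(53.010000000000005)}
top {'ptr_centroid_deg': np.float64(147.46588173905718), 'line_deg': np.float32(-32.27914), 'ptr_rmax': np.float64(0.1960404861464411), 'red': (np.float64(-94.69), np.float64(0.0686)), 'tabs': [(np.float64(-5.51), np.float64(0.1193)), (np.float64(54.41), np.float64(0.1154)), (np.float64(114.06), np.float64(0.1153)), (np.float64(174.24), np.float64(0.1161))], 'tabphase': np.float64(54.325)}
tcp [ 0.6675 -0.0194  0.1044] ang -65.92 r 0.1276 yaw 114.5 [-0.3  0.3 -0.2] 3.575
```

View pics/a1.png

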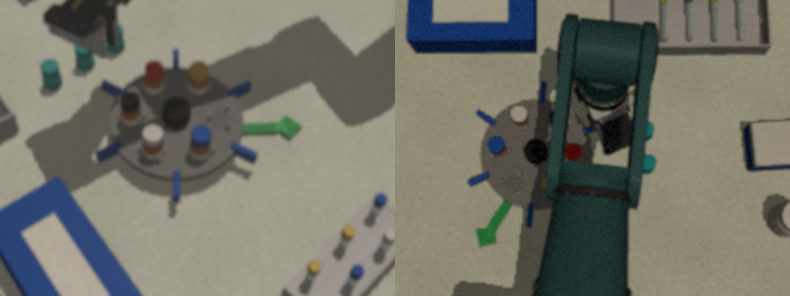

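The carousel is unchanged and the jaws are above the tab at −65.7°. Lowering to straddle it.

Call:
{"name": "arm_command", "arguments": {
  "plan": [0, 0, 2, 0, 0, 0, 0.75, 0, 0, 1.5, 0, 0, 0, 0.75, 0, 0, 1, 0, 0, 0, 0.75, 0, 0, 1, 0, 0, 0, 0.75, 0, 0, 0.7, 0, 0, 0, 0.75, 0, 0, 0, 0, 0, 0, 0.75]
}}

```text
time: 4.32
tool_pos: [0.6664, -0.0193, 0.0404]
ee_rot: [-3.14, -0.001, 1.999]
wrist_force: [-0.9, 0.3, 0.0]
width: 0.0236
```

```bash
python3 pic.py a2
```

```text
scene {'ptr_centroid_deg': np.float64(146.3924654621029), 'line_deg': np.float32(-28.407402), 'ptr_rmax': np.float64(0.18118612230829859), 'red': (np.float64(-89.41), np.float64(0.066)), 'tabs': [(np.float64(-2.52), np.float64(0.1183)), (np.float64(111.62), np.float64(0.1185)), (np.float64(54.23), np.float64(0.1216))], 'tabphase': np.float64(54.23)}
top {'ptr_centroid_deg': np.float64(147.43382643015008), 'line_deg': np.float32(-32.45104), 'ptr_rmax': np.float64(0.1960404861464411), 'red': (np.float64(-92.79), np.float64(0.0703)), 'tabs': [(np.float64(-5.63), np.float64(0.1151)), (np.float64(54.2), np.float64(0.115)), (np.float64(114.12), np.float64(0.116)), (np.float64(174.03), np.float64(0.116))], 'tabphase': np.float64(54.160000000000004)}
tcp [ 0.6671 -0.0194  0.0416] ang -66.07 r 0.1274 yaw 114.52 [-0.2  0.7  0.2] 4.425
```

View pics/a2.png

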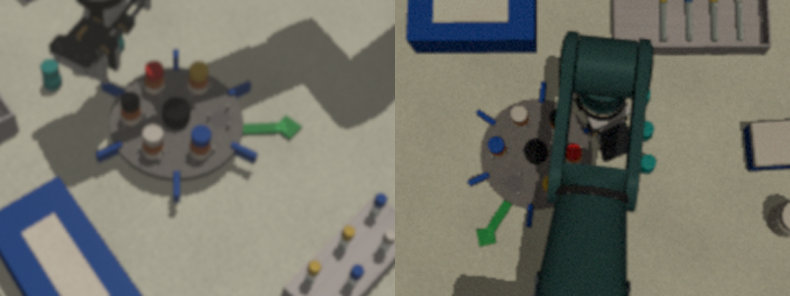

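```bash
python3 - <<'E'
from bench import cams
from h import *
s=cams.snapshot("scene"); im=s["pixels"][:,:,::-1].copy()
f=384/2/np.tan(np.radians(s["fov_y"])/2);M=s["camera_from_world"]
im=cv2.resize(im[140:240,180:300],None,fx=6,fy=6,interpolation=cv2.INTER_CUBIC)
yaw=np.radians(114.5);ty=np.array([np.sin(yaw),-np.cos(yaw)])
for dy,col in((-.0118,(0,255,255)),(.0118,(255,255,0)),(0,(255,255,255))):
    p=M@np.r_[np.array([.6667,-.0193])+ty*dy,.033,1]; u=s["cx"]+f*p[0]/-p[2];v=s["cy"]-f*p[1]/-p[2]
    cv2.circle(im,(int((u-180)*6+3),int((v-140)*6+3)),3,col,1); print(u,v)
cv2.imwrite("pics/a3.png",im)
E
```

```text
227.65554809210724 199.7843837425126
222.85394807427826 205.8301383327716
225.26805898531595 202.7905011144263
```

View pics/a3.png

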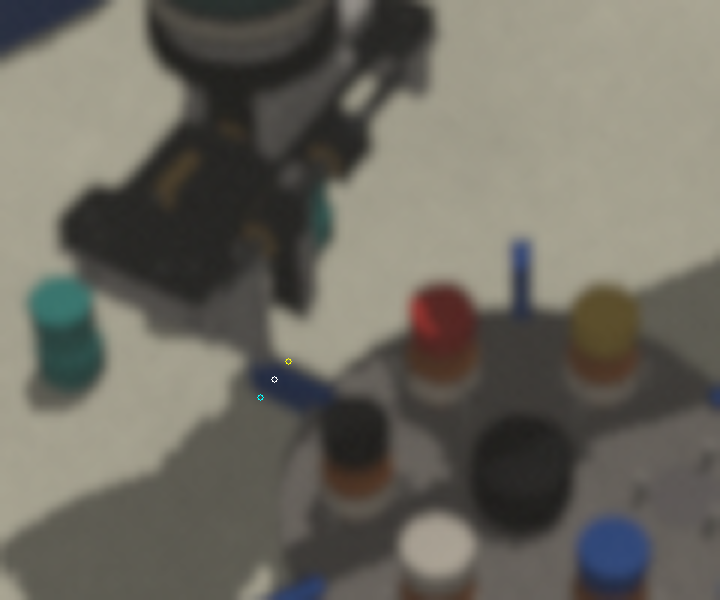

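```bash
python3 - <<'E'
from bench import cams
from h import *
ims=[]
for c,(a,b,d,e) in(("scene",(120,220,180,280)),("top",(130,230,200,300))):
    s=cams.snapshot(c); im=s["pixels"][a:b,d:e,::-1]
    im=cv2.resize(im,(400,400),interpolation=cv2.INTER_CUBIC)
    ims.append((255*(im/255.)**.5).astype(np.uint8))
cv2.imwrite("pics/a4.png",np.hstack(ims))
E
```

```text
(no output)
```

View pics/a4.png

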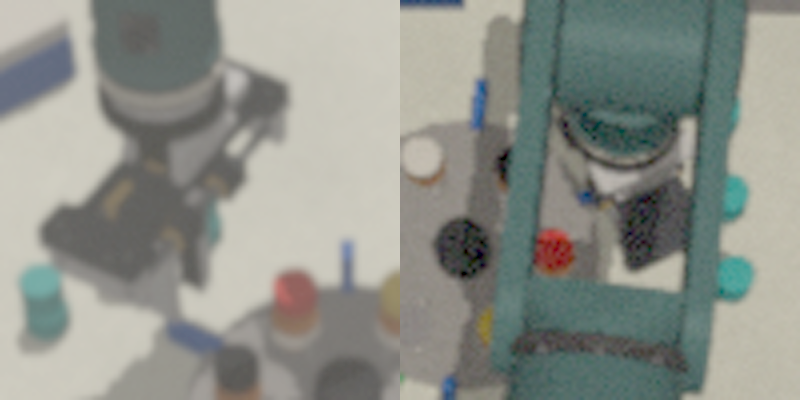

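I can't tell from the picture how deep the fingertips sit, so I'll do a small, slow test push of 8° and see whether the tabs follow.

Call:
{"name": "arm_command", "arguments": {
  "plan": [0, -0.22, 0, 0, 0, 1, 0.75, 0, -0.22, 0, 0, 0, 1, 0.75, 0, -0.22, 0, 0, 0, 1, 0.75, 0, -0.22, 0, 0, 0, 1, 0.75, 0, -0.22, 0, 0, 0, 1, 0.75, 0, -0.22, 0, 0, 0, 1, 0.75, 0, -0.22, 0, 0, 0, 1, 0.75, 0.05, -0.22, 0, 0, 0, 1, 0.75]
}}

```text
time: 5.58
tool_pos: [0.6501, -0.0253, 0.0411]
ee_rot: [-3.142, 0.0, 1.858]
wrist_force: [-0.1, -0.3, 0.2]
width: 0.0233
```

```bash
python3 pic.py b1
```

```text
scene {'ptr_centroid_deg': np.float64(146.67225106686237), 'line_deg': np.float32(-18.505098), 'ptr_rmax': np.float64(0.1795582824994319), 'red': (np.float64(-93.62), np.float64(0.0651)), 'tabs': [(np.float64(171.43), np.float64(0.1078)), (np.float64(-3.07), np.float64(0.1194)), (np.float64(111.73), np.float64(0.1184)), (np.float64(54.23), np.float64(0.1215))], 'tabphase': np.float64(52.980000000000004)}
top {'ptr_centroid_deg': np.float64(147.40393988801094), 'line_deg': np.float32(-32.31763), 'ptr_rmax': np.float64(0.1960404861464411), 'red': (np.float64(-93.64), np.float64(0.0738)), 'tabs': [(np.float64(-5.94), np.float64(0.1172)), (np.float64(54.27), np.float64(0.1147)), (np.float64(114.12), np.float64(0.116)), (np.float64(174.47), np.float64(0.1109))], 'tabphase': np.float64(54.19500000000001)}
tcp [ 0.6501 -0.0252  0.0412] ang -74.18 r 0.1271 yaw 106.49 [ 0.1 -0.   0.1] 5.675
```

View pics/b1.png

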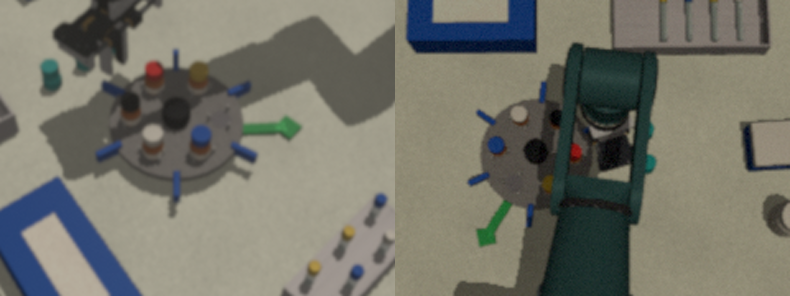

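The tab at −65.7° didn't move (phase still 54.2°), so the fingertips passed over it or outside it. I'll move to mid-gap with the jaws shut and locate the fingertips properly.

Call:
{"name": "arm_command", "arguments": {
  "plan": [0, -0.44, 0, 0, 0, 2, 0.75, 0, -0.44, 0, 0, 0, 2, 1, 0, -0.44, 0, 0, 0, 2, 1, 0, -0.44, 0, 0, 0, 2, 1, 0, -0.44, 0, 0, 0, 2, 1, 0, -0.44, 0, 0, 0, 2, 1, 0, -0.44, 0, 0, 0, 2, 1, 0, 0, 0, 0, 0, 0, 1]
}}

```text
time: 6.68
tool_pos: [0.6198, -0.0308, 0.0412]
ee_rot: [3.142, 0.0, 1.614]
wrist_force: [-0.3, 0.6, -0.5]
width: 0.0003
```

```bash
cat > zoom.py <<'E'
import sys
from bench import robot,cams
from h import *
ims=[];o=robot.get_obs();p0=o["tool_pos"];yaw=o["ee_rot"][2];print(p0,np.degrees(yaw),o["width"])
for c,(a,b,d,e) in(("scene",(130,230,190,290)),("top",(140,240,190,290))):
    s=cams.snapshot(c); im=s["pixels"][a:b,d:e,::-1]
    im=cv2.resize(im,(400,400),interpolation=cv2.INTER_CUBIC)
    im=(255*(im/255.)**.5).astype(np.uint8)
    f=192/np.tan(np.radians(s["fov_y"])/2);M=s["camera_from_world"]
    for z,col in((-.008,(0,255,255)),(.03,(0,255,0)),(.06,(255,0,255))):
        p=M@np.r_[p0+[0,0,z],1];u=s["cx"]+f*p[0]/-p[2];v=s["cy"]-f*p[1]/-p[2]
        cv2.circle(im,(int((u-d)*4+2),int((v-a)*4+2)),3,col,1)
    ims.append(im)
cv2.imwrite(f"pics/{sys.argv[1]}.png",np.hstack(ims))
E
python3 zoom.py b2
```

```text
[ 0.6197682  -0.0308202   0.04122985] 92.48908604198743 0.00029307183964350625
```

View pics/b2.png

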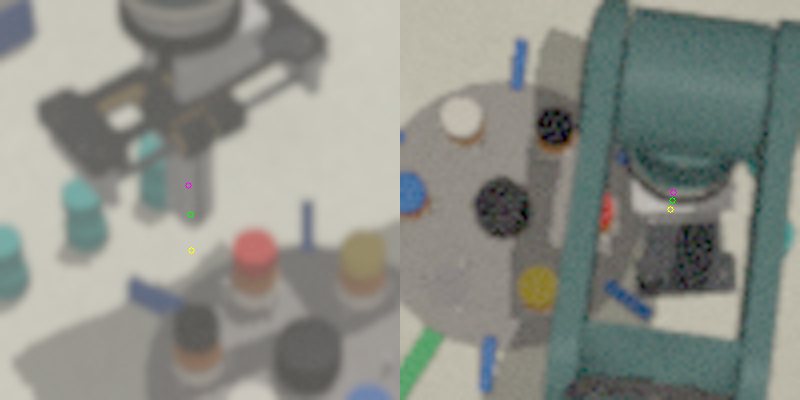

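The shut finger's tip is at about (190,220) in the left panel, roughly 30 px above where the reported pose puts it (yellow). The flange in the top view agrees horizontally, so the tip really seems about 30 mm higher than reported. Here in the open gap I can lower 24 mm safely under either reading, then re-check.

Call:
{"name": "arm_command", "arguments": {
  "plan": [0, 0, 0.8, 0, 0, 0, 1, 0, 0, 0.8, 0, 0, 0, 1, 0, 0, 0.8, 0, 0, 0, 1, 0, 0, 0, 0, 0, 0, 1]
}}

```text
time: 7.28
tool_pos: [0.6191, -0.0307, 0.0156]
ee_rot: [-3.139, -0.0, 1.615]
wrist_force: [0.3, -0.0, -0.1]
width: 0.0003
```

```bash
python3 zoom.py b3
```

```text
[ 0.61906172 -0.03067811  0.01560695] 92.51552338693114 0.0003151261164896505
```

View pics/b3.png

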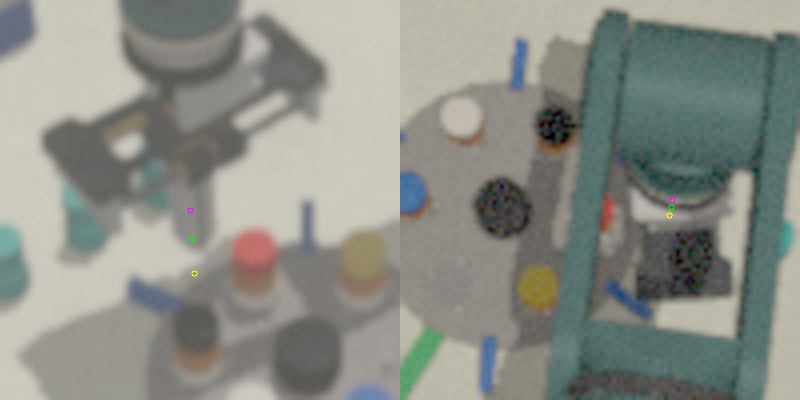

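The tip now reads about 35 mm above the bench, the right depth for the tabs. I'll go up, back to the tab at −65.7° with the jaws at 0.75, and down to this depth.

Call:
{"name": "arm_command", "arguments": {
  "plan": [0, 0, -3, 0, 0, 0, 1, 0, 0, -3, 0, 0, 0, 0.75, 0.03, 0.89, 0, 0, 0, -4, 0.75, 0.03, 0.89, 0, 0, 0, -4, 0.75, 0.03, 0.89, 0, 0, 0, -4, 0.75, 0.03, 0.89, 0, 0, 0, -4, 0.75, 0.03, 0.89, 0, 0, 0, -4, 0.75, 0.01, 0.55, 0, 0, 0, -2, 0.75]
}}

```text
time: 8.38
tool_pos: [0.6689, -0.019, 0.0776]
ee_rot: [3.141, 0.0, 2.0]
wrist_force: [0.2, 0.2, -1.0]
width: 0.0237
```

Call:
{"name": "arm_command", "arguments": {
  "plan": [0, 0, 0, 0, 0, 0, 0.75, 0, 0, 0, 0, 0, 0, 0.75]
}}

```text
time: 8.62
tool_pos: [0.6682, -0.0191, 0.0773]
ee_rot: [-3.141, 0.0, 1.998]
wrist_force: [0.1, -1.1, -0.1]
width: 0.0236
```

```bash
python3 zoom.py b4; python3 pic.py b5
```

```text
[ 0.66818607 -0.0191212   0.07726703] 114.48408971721224 0.023632828035015953
scene {'ptr_centroid_deg': np.float64(146.69687900336643), 'line_deg': np.float32(-21.252863), 'ptr_rmax': np.float64(0.18219023033137433), 'tabs': [(np.float64(111.86), np.float64(0.1194)), (np.float64(54.29), np.float64(0.1213))], 'tabphase': np.float64(53.075)}
top {'ptr_centroid_deg': np.float64(147.4768551952618), 'line_deg': np.float32(-32.132713), 'ptr_rmax': np.float64(0.1960404861464411), 'red': (np.float64(-94.15), np.float64(0.0692)), 'tabs': [(np.float64(-5.95), np.float64(0.1207)), (np.float64(54.27), np.float64(0.1147)), (np.float64(114.12), np.float64(0.1163)), (np.float64(174.0), np.float64(0.1174))], 'tabphase': np.float64(54.085)}
tcp [ 0.6682 -0.0192  0.0773] ang -65.59 r 0.1277 yaw 114.49 [ 1.1 -0.6  1.4] 8.825
```

View pics/b4.png

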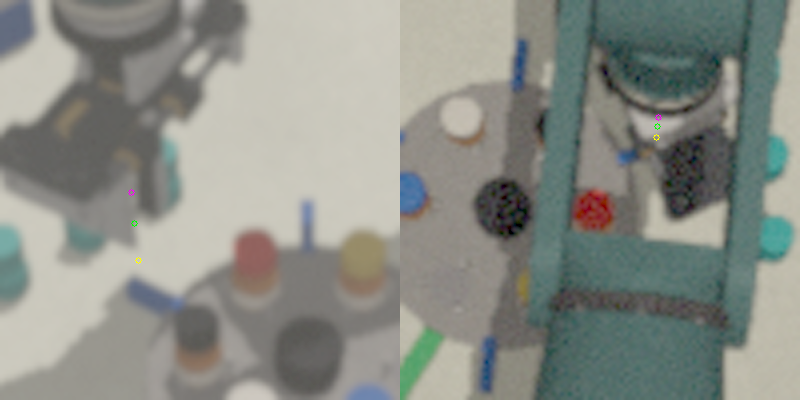

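```bash
python3 - <<'E'
from h import *
S=dict(np.load("pics/scene0.npz"));T=dict(np.load("pics/top0.npz"))
def tri(a,b):
    best=min(((np.linalg.norm(ray(S,*a,z)-ray(T,*b,z)),z) for z in np.arange(0,.4,.002)));print(best,ray(S,*a,best[1]),ray(T,*b,best[1]))
tri((222.5,168.8),(252,178.2))
tri((253.1,192.1),(237.8,192)); 
E
python3 - <<'E'
import cv2
from bench import cams
s=cams.snapshot("top");cv2.imwrite("pics/b6.png",cv2.resize(s["pixels"][145:220,210:310,::-1],(800,600),interpolation=cv2.INTER_CUBIC)*1)
E
```

```text
(np.float64(0.028941752418859098), np.float64(0.154)) [ 0.65942034 -0.03084305  0.154     ] [ 0.637096   -0.01242433  0.154     ]
(np.float64(0.0012499275671722298), np.float64(0.08600000000000001)) [0.60883807 0.02863054 0.086     ] [0.61008733 0.02858965 0.086     ]
```

View pics/b6.png

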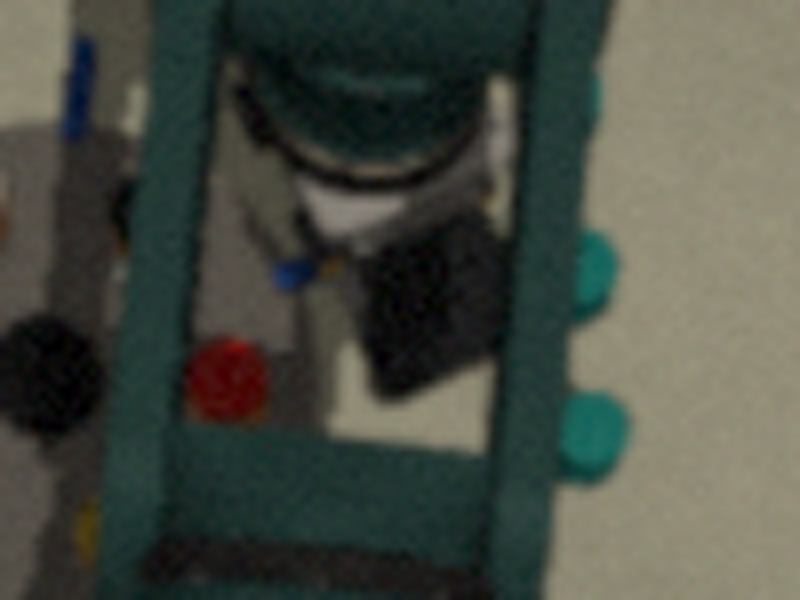

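Lowering in stages, watching the force.

Call:
{"name": "arm_command", "arguments": {
  "plan": [0, 0, 1.5, 0, 0, 0, 0.75, 0, 0, 1, 0, 0, 0, 0.75, 0, 0, 1, 0, 0, 0, 0.75, 0, 0, 0.5, 0, 0, 0, 0.75, 0, 0, 0, 0, 0, 0, 0.75]
}}

```text
time: 9.5
tool_pos: [0.668, -0.019, 0.0364]
ee_rot: [-3.141, -0.001, 1.999]
wrist_force: [0.1, 0.2, 0.2]
width: 0.0236
```

Call:
{"name": "arm_command", "arguments": {
  "plan": [0, 0, 0.4, 0, 0, 0, 0.75, 0, 0, 0, 0, 0, 0, 0.75]
}}

```text
time: 9.75
tool_pos: [0.6683, -0.0191, 0.0331]
ee_rot: [-3.142, 0.0, 1.999]
wrist_force: [-0.2, -0.4, 0.5]
width: 0.0234
```

Call:
{"name": "arm_command", "arguments": {
  "plan": [0, 0, 0.4, 0, 0, 0, 0.75, 0, 0, 0, 0, 0, 0, 0.75]
}}

```text
time: 10.0
tool_pos: [0.6681, -0.019, 0.0288]
ee_rot: [-3.141, -0.0, 1.999]
wrist_force: [0.1, -0.5, -0.4]
width: 0.0236
```

Call:
{"name": "arm_command", "arguments": {
  "plan": [0, 0, 0.4, 0, 0, 0, 0.75, 0, 0, 0.4, 0, 0, 0, 0.75, 0, 0, 0, 0, 0, 0, 0.75]
}}

```text
time: 10.38
tool_pos: [0.6679, -0.019, 0.0204]
ee_rot: [-3.14, -0.001, 1.999]
wrist_force: [0.1, -0.4, -0.4]
width: 0.0233
```

```bash
python3 zoom.py b7; python3 pic.py b8
```

```text
[ 0.66787045 -0.01900939  0.02039608] 114.51570543128479 0.023295962146803982
scene {'ptr_centroid_deg': np.float64(146.7452697335421), 'line_deg': np.float32(-23.252615), 'ptr_rmax': np.float64(0.18691925264758155), 'red': (np.float64(-90.93), np.float64(0.0642)), 'tabs': [(np.float64(-2.71), np.float64(0.1185)), (np.float64(111.68), np.float64(0.1187)), (np.float64(54.29), np.float64(0.1213))], 'tabphase': np.float64(54.29)}
top {'ptr_centroid_deg': np.float64(147.45944078979147), 'line_deg': np.float32(-32.52892), 'ptr_rmax': np.float64(0.1960404861464411), 'red': (np.float64(-93.22), np.float64(0.0693)), 'tabs': [(np.float64(-5.91), np.float64(0.1163)), (np.float64(54.2), np.float64(0.115)), (np.float64(114.15), np.float64(0.1158)), (np.float64(174.2), np.float64(0.1138))], 'tabphase': np.float64(54.175)}
tcp [ 0.6685 -0.0191  0.0213] ang -65.43 r 0.1277 yaw 114.52 [-0.3 -0.5 -0.2] 10.575
```

View pics/b7.png

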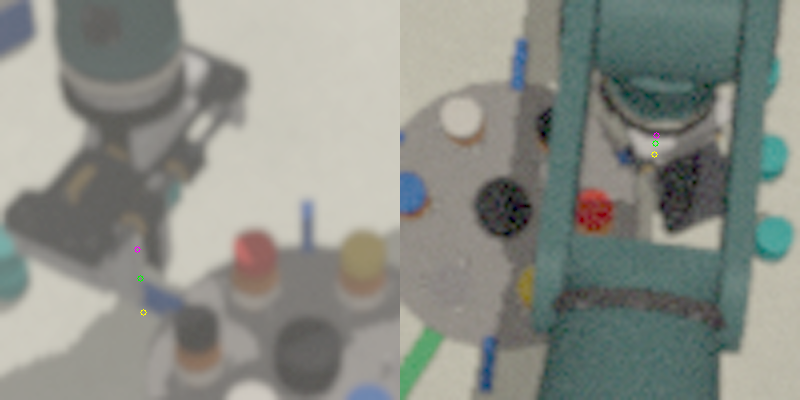

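The near finger now covers the outer half of the tab, so the jaws appear to straddle it. I'll go down 4 mm more and push 8°.

Call:
{"name": "arm_command", "arguments": {
  "plan": [0, 0, 0.4, 0, 0, 0, 0.75, 0, -0.22, 0, 0, 0, 1, 0.75, 0, -0.22, 0, 0, 0, 1, 0.75, 0, -0.22, 0, 0, 0, 1, 0.75, 0, -0.22, 0, 0, 0, 1, 0.75, 0, -0.22, 0, 0, 0, 1, 0.75, 0, -0.22, 0, 0, 0, 1, 0.75, 0, -0.22, 0, 0, 0, 1, 0.75]
}}

```text
time: 11.58
tool_pos: [0.6539, -0.0247, 0.0173]
ee_rot: [3.141, 0.0, 1.875]
wrist_force: [0.7, 0.5, 0.5]
width: 0.0236
```

```bash
python3 zoom.py c1; python3 pic.py c2
```

```text
[ 0.65394883 -0.02471294  0.01728158] 107.45116217232217 0.023602065612775572
scene {'ptr_centroid_deg': np.float64(146.55666203541938), 'line_deg': np.float32(-27.506788), 'ptr_rmax': np.float64(0.18076897068891062), 'red': (np.float64(-96.9), np.float64(0.0646)), 'tabs': [(np.float64(166.56), np.float64(0.1147)), (np.float64(-7.41), np.float64(0.1185)), (np.float64(106.97), np.float64(0.1185)), (np.float64(49.93), np.float64(0.1212))], 'tabphase': np.float64(48.45)}
top {'ptr_centroid_deg': np.float64(147.3580350471641), 'line_deg': np.float32(-32.587833), 'ptr_rmax': np.float64(0.1960404861464411), 'red': (np.float64(-96.55), np.float64(0.0735)), 'tabs': [(np.float64(-10.59), np.float64(0.1155)), (np.float64(49.32), np.float64(0.1164)), (np.float64(109.25), np.float64(0.1162)), (np.float64(169.58), np.float64(0.1157))], 'tabphase': np.float64(49.364999999999995)}
tcp [ 0.6539 -0.0249  0.0172] ang -72.48 r 0.1279 yaw 107.51 [ 0.3 -0.2  0.6] 11.775
```

View pics/c1.png

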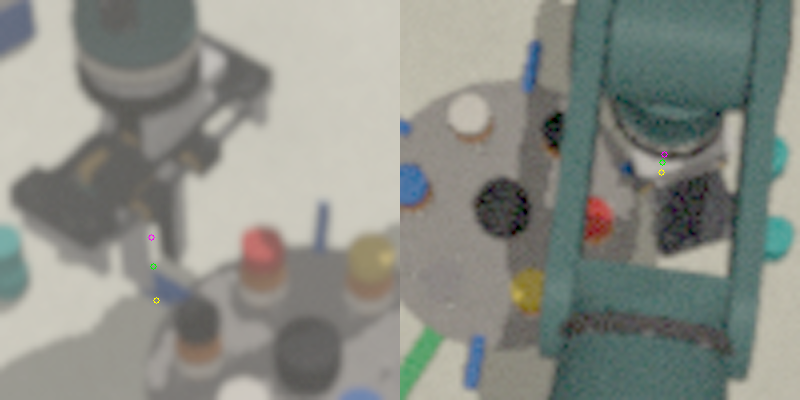

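It works: the carousel turned 4.9°. I'll carry on round in 20° steps.

Call:
{"name": "arm_command", "arguments": {
  "plan": [0.01, -0.56, 0, 0, 0, 2.5, 0.75, 0.01, -0.56, 0, 0, 0, 2.5, 0.75, 0.01, -0.56, 0, 0, 0, 2.5, 0.75, 0.01, -0.56, 0, 0, 0, 2.5, 0.75, 0.01, -0.56, 0, 0, 0, 2.5, 0.75, 0.01, -0.56, 0, 0, 0, 2.5, 0.75, 0.01, -0.56, 0, 0, 0, 2.5, 0.75, 0.01, -0.56, 0, 0, 0, 2.5, 0.75]
}}

```text
time: 12.78
tool_pos: [0.61, -0.0307, 0.0173]
ee_rot: [3.141, -0.0, 1.526]
wrist_force: [0.9, -0.0, -1.0]
width: 0.0237
```

Call:
{"name": "arm_command", "arguments": {
  "plan": [0.01, -0.56, 0, 0, 0, 2.5, 0.75, 0.01, -0.56, 0, 0, 0, 2.5, 0.75, 0.01, -0.56, 0, 0, 0, 2.5, 0.75, 0.01, -0.56, 0, 0, 0, 2.5, 0.75, 0.01, -0.56, 0, 0, 0, 2.5, 0.75, 0.01, -0.56, 0, 0, 0, 2.5, 0.75, 0.01, -0.56, 0, 0, 0, 2.5, 0.75, 0.01, -0.56, 0, 0, 0, 2.5, 0.75]
}}

```text
time: 13.78
tool_pos: [0.5665, -0.0213, 0.0174]
ee_rot: [3.141, -0.0, 1.177]
wrist_force: [1.5, 0.4, -0.9]
width: 0.0237
```

```bash
python3 pic.py c3
```

```text
scene {'ptr_centroid_deg': np.float64(146.6541469243877), 'line_deg': np.float32(-22.446142), 'ptr_rmax': np.float64(0.17814615062941522), 'red': (np.float64(-140.66), np.float64(0.067)), 'tabs': [(np.float64(-47.62), np.float64(0.1234)), (np.float64(127.11), np.float64(0.1191)), (np.float64(12.21), np.float64(0.1204)), (np.float64(69.07), np.float64(0.1221))], 'tabphase': np.float64(10.639999999999997)}
top {'ptr_centroid_deg': np.float64(147.38710534723387), 'line_deg': np.float32(-32.647034), 'ptr_rmax': np.float64(0.1960404861464411), 'red': (np.float64(-143.25), np.float64(0.0655)), 'tabs': [(np.float64(9.39), np.float64(0.1153)), (np.float64(-50.41), np.float64(0.1279)), (np.float64(69.19), np.float64(0.1154)), (np.float64(128.92), np.float64(0.1155)), (np.float64(-170.84), np.float64(0.1113))], 'tabphase': np.float64(9.189999999999998)}
tcp [ 0.566  -0.0212  0.0173] ang -112.68 r 0.1282 yaw 67.53 [0.2 0.5 0.8] 13.875
```

View pics/c3.png

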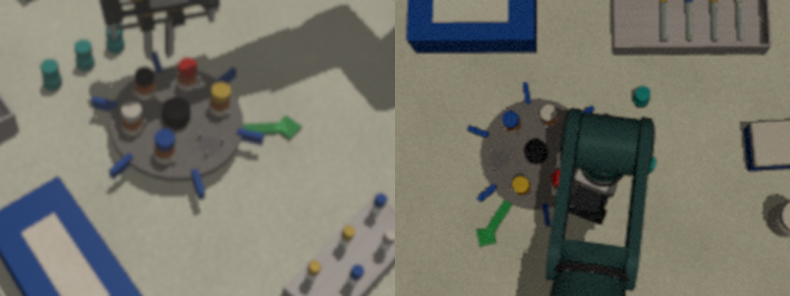

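Call:
{"name": "arm_command", "arguments": {
  "plan": [0.02, -0.56, 0, 0, 0, 2.5, 0.75, 0.02, -0.56, 0, 0, 0, 2.5, 0.75, 0.01, -0.56, 0, 0, 0, 2.5, 0.75, 0.01, -0.56, 0, 0, 0, 2.5, 0.75, 0.02, -0.56, 0, 0, 0, 2.5, 0.75, 0.02, -0.56, 0, 0, 0, 2.5, 0.75, 0.01, -0.56, 0, 0, 0, 2.5, 0.75, 0.01, -0.56, 0, 0, 0, 2.5, 0.75]
}}

```text
time: 14.88
tool_pos: [0.5291, 0.0027, 0.0174]
ee_rot: [3.141, -0.0, 0.829]
wrist_force: [-0.3, 0.0, -0.4]
width: 0.0233
```

Call:
{"name": "arm_command", "arguments": {
  "plan": [0.02, -0.56, 0, 0, 0, 2.5, 0.75, 0.02, -0.56, 0, 0, 0, 2.5, 0.75, 0.01, -0.56, 0, 0, 0, 2.5, 0.75, 0.01, -0.56, 0, 0, 0, 2.5, 0.75, 0.02, -0.56, 0, 0, 0, 2.5, 0.75, 0.02, -0.56, 0, 0, 0, 2.5, 0.75, 0.01, -0.56, 0, 0, 0, 2.5, 0.75, 0.01, -0.56, 0, 0, 0, 2.5, 0.75]
}}

```text
time: 15.88
tool_pos: [0.5021, 0.0382, 0.0173]
ee_rot: [3.141, -0.0, 0.48]
wrist_force: [0.8, -0.0, -1.0]
width: 0.0236
```

```bash
python3 pic.py c4
```

```text
scene {'ptr_centroid_deg': np.float64(146.6571620655952), 'line_deg': np.float32(-19.91066), 'ptr_rmax': np.float64(0.179030121757861), 'red': (np.float64(176.28), np.float64(0.0677)), 'tabs': [(np.float64(147.3), np.float64(0.1162)), (np.float64(-26.37), np.float64(0.1161)), (np.float64(88.53), np.float64(0.1196)), (np.float64(31.7), np.float64(0.1223))], 'tabphase': np.float64(30.115000000000002)}
top {'ptr_centroid_deg': np.float64(147.49326504253986), 'line_deg': np.float32(-33.33851), 'ptr_rmax': np.float64(0.1960404861464411), 'tabs': [(np.float64(-30.19), np.float64(0.1164)), (np.float64(29.84), np.float64(0.1155)), (np.float64(89.98), np.float64(0.116)), (np.float64(-90.43), np.float64(0.1159)), (np.float64(149.7), np.float64(0.1116))], 'tabphase': np.float64(29.81)}
tcp [0.5018 0.0386 0.0173] ang -152.76 r 0.1277 yaw 27.59 [0.3 0.2 0.3] 15.975
```

View pics/c4.png

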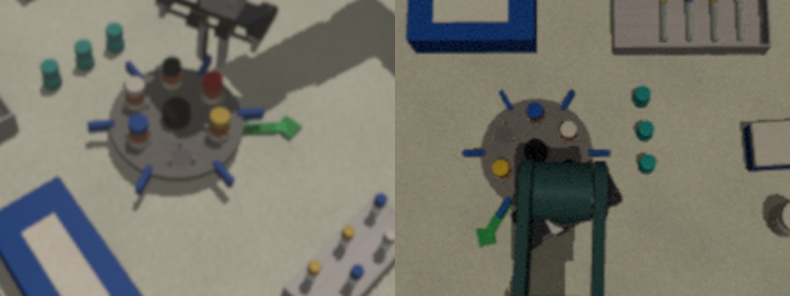

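Call:
{"name": "arm_command", "arguments": {
  "plan": [0.01, -0.56, 0, 0, 0, 2.5, 0.75, 0.01, -0.56, 0, 0, 0, 2.5, 0.75, 0.01, -0.56, 0, 0, 0, 2.5, 0.75, 0.01, -0.56, 0, 0, 0, 2.5, 0.75, 0.02, -0.56, 0, 0, 0, 2.5, 0.75, 0.01, -0.56, 0, 0, 0, 2.5, 0.75, 0.01, -0.56, 0, 0, 0, 2.5, 0.75, 0.01, -0.56, 0, 0, 0, 2.5, 0.75]
}}

```text
time: 16.98
tool_pos: [0.4887, 0.0806, 0.0173]
ee_rot: [3.141, -0.0, 0.131]
wrist_force: [0.2, -0.1, 0.4]
width: 0.0233
```

Call:
{"name": "arm_command", "arguments": {
  "plan": [0.01, -0.45, 0, 0, 0, 2, 0.75, 0.01, -0.45, 0, 0, 0, 2, 0.75, 0, -0.34, 0, 0, 0, 1.5, 0.75, 0, -0.34, 0, 0, 0, 1.5, 0.75, 0, -0.23, 0, 0, 0, 1, 0.75, 0, -0.23, 0, 0, 0, 1, 0.75, 0, -0.23, 0, 0, 0, 1, 0.75, 0, 0, 0, 0, 0, 0, 0.75]
}}

```text
time: 17.98
tool_pos: [0.4871, 0.1038, 0.0171]
ee_rot: [-3.141, 0.0, -0.043]
wrist_force: [-0.1, 0.2, -0.3]
width: 0.0234
```

```bash
python3 pic.py c5
```

```text
scene {'red': (np.float64(144.81), np.float64(0.0698)), 'tabs': [(np.float64(-56.47), np.float64(0.1067)), (np.float64(117.81), np.float64(0.1293)), (np.float64(2.89), np.float64(0.1195)), (np.float64(60.01), np.float64(0.1224))], 'tabphase': np.float64(3.210000000000001)}
top {'tabs': [(np.float64(0.23), np.float64(0.1168)), (np.float64(59.98), np.float64(0.1164)), (np.float64(-59.65), np.float64(0.1162)), (np.float64(-119.94), np.float64(0.1148))], 'tabphase': np.float64(0.2900000000000007)}
tcp [0.487  0.1037 0.0171] ang 177.07 r 0.1286 yaw -2.48 [0.6 0.4 0.1] 18.075
```

View pics/c5.png

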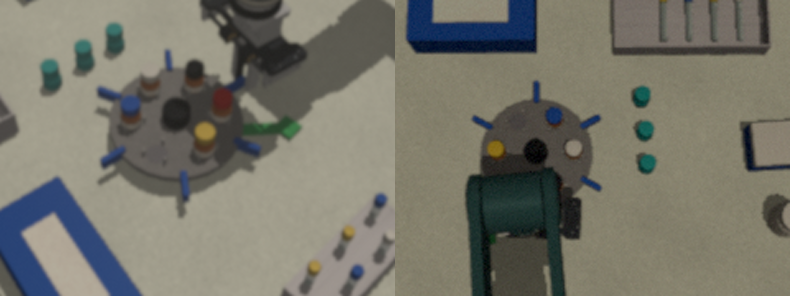

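Tab phase is now 0.1° against a target of −2.6°, so I nudge it 2.7° more.

Call:
{"name": "arm_command", "arguments": {
  "plan": [0, -0.16, 0, 0, 0, 0.7, 0.75, 0, -0.16, 0, 0, 0, 0.7, 0.75, 0, -0.16, 0, 0, 0, 0.7, 0.75, 0, -0.12, 0, 0, 0, 0.5, 0.75, 0, 0, 0, 0, 0, 0, 0.75, 0, 0, 0, 0, 0, 0, 0.75]
}}

```text
time: 18.82
tool_pos: [0.4877, 0.1097, 0.0172]
ee_rot: [-3.141, -0.0, -0.089]
wrist_force: [0.2, -0.2, 0.2]
width: 0.0235
```

```bash
python3 pic.py c6
```

```text
scene {'red': (np.float64(143.33), np.float64(0.0697)), 'tabs': [(np.float64(-59.47), np.float64(0.1156)), (np.float64(0.23), np.float64(0.1187)), (np.float64(115.35), np.float64(0.1306)), (np.float64(57.47), np.float64(0.1219))], 'tabphase': np.float64(27.939999999999998)}
top {'tabs': [(np.float64(-2.4), np.float64(0.1156)), (np.float64(57.53), np.float64(0.1166)), (np.float64(-62.19), np.float64(0.1162)), (np.float64(-122.5), np.float64(0.1164))], 'tabphase': np.float64(57.565)}
tcp [0.4877 0.1096 0.0172] ang 174.41 r 0.1284 yaw -5.08 [-0.4  0.5  0.3] 18.925
```

Phase is 57.55° against the 57.4° target. I'll centre the jaws off the tab, lift, and back away.

Call:
{"name": "arm_command", "arguments": {
  "plan": [0, 0.3, 0, 0, 0, 0, 0.75, 0, 0.3, 0, 0, 0, 0, 0.75, 0, 0, -1, 0, 0, 0, 0.75, 0, 0, -2, 0, 0, 0, 0.75, 0, 0, -4, 0, 0, 0, 0.75, 0, 0, -5, 0, 0, 0, 0.75, 0, 0, -5, 0, 0, 0, 0.75, 0, 0, 0, 0, 0, 0, 0.75]
}}

```text
time: 19.92
tool_pos: [0.4901, 0.1039, 0.1936]
ee_rot: [-3.139, -0.012, -0.089]
wrist_force: [-0.0, -0.6, 0.4]
width: 0.0236
```

Call:
{"name": "arm_command", "arguments": {
  "plan": [0, 4, 0, 0, 0, 0, 0.75, 0, 5, 0, 0, 0, 0, 0.75, 0, 5, 0, 0, 0, 0, 0.75, 0, 5, 0, 0, 0, 0, 0.75, 0, 5, 0, 0, 0, 0, 0.75, 0, 5, 0, 0, 0, 0, 0.75, 0, 4, 0, 0, 0, 0, 0.75, 0, 0, 0, 0, 0, 0, 0.75]
}}

```text
time: 20.92
tool_pos: [0.4567, -0.2271, 0.1857]
ee_rot: [-3.141, 0.002, -0.093]
wrist_force: [0.2, 0.4, -0.4]
width: 0.0234
```

```bash
python3 pic.py d1; sed -i 's/zoom/zoom/' zoom.py; python3 - <<'E'
from bench import cams
from h import *
for n in("scene","top"):
    s=cams.snapshot(n);S0=dict(np.load(f"pics/{n}0.npz"))
    cv2.imwrite(f"pics/d_{n}.png",cv2.resize(s["pixels"][:,:,::-1],(800,600),interpolation=cv2.INTER_CUBIC))
E
```

```text
scene {'ptr_centroid_deg': np.float64(146.50747552069637), 'line_deg': np.float32(-6.88114), 'ptr_rmax': np.float64(0.17640043540798533), 'red': (np.float64(144.22), np.float64(0.0701)), 'tabs': [(np.float64(174.36), np.float64(0.1165)), (np.float64(-59.23), np.float64(0.1131)), (np.float64(115.0), np.float64(0.1184)), (np.float64(0.26), np.float64(0.1188)), (np.float64(57.52), np.float64(0.1214))], 'tabphase': np.float64(54.360000000000014)}
top {'ptr_centroid_deg': np.float64(147.47806283978068), 'line_deg': np.float32(-31.76716), 'ptr_rmax': np.float64(0.1960404861464411), 'red': (np.float64(147.18), np.float64(0.0697)), 'tabs': [(np.float64(-2.47), np.float64(0.1158)), (np.float64(57.45), np.float64(0.1153)), (np.float64(-62.25), np.float64(0.1162)), (np.float64(117.46), np.float64(0.117)), (np.float64(-122.58), np.float64(0.1153)), (np.float64(177.45), np.float64(0.1137))], 'tabphase': np.float64(57.455)}
tcp [ 0.4573 -0.2247  0.1863] ang -116.16 r 0.3586 yaw -5.13 [-0.4  0.8 -0.2] 21.025
```

View pics/d_top.png

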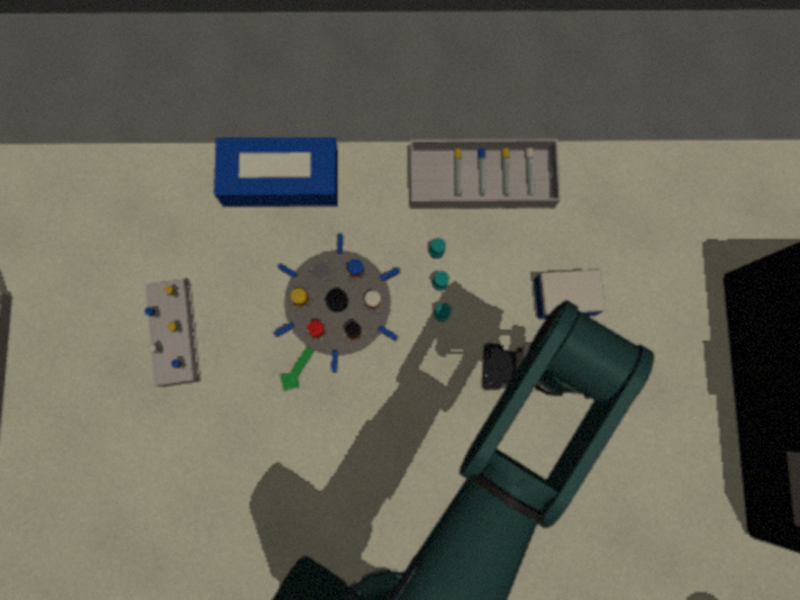

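View pics/d_scene.png

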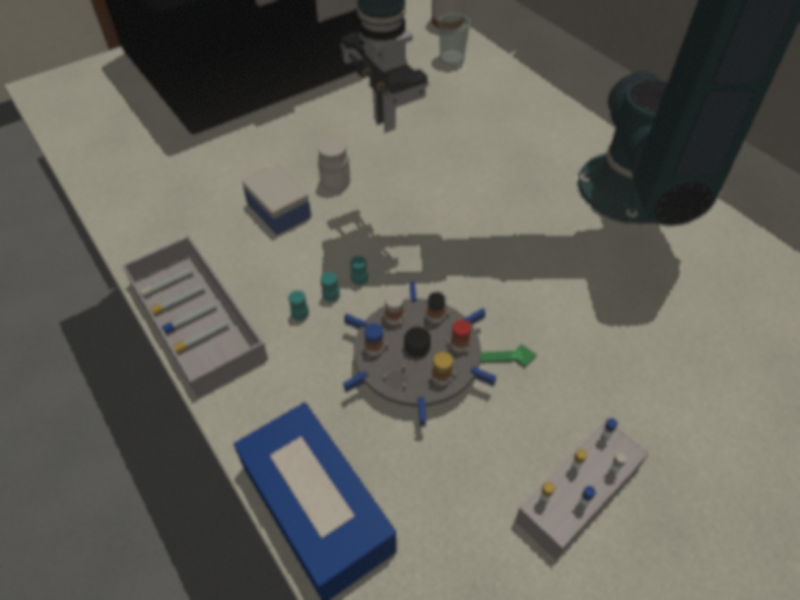

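The top view shows the red cap at (316,328), on the line from the hub (337,300) to the arrow (290,380). All vials are standing, the jar, box and rack look unmoved, and the hand is clear. Handing in.

```bash
python3 -c "
from bench import close_job
print(close_job())"
```

```text
the job is handed in; nothing more can be done
None
```

I turned the carousel about 117° clockwise by straddling one blue tab with half-closed jaws, then lifted the hand away and handed the job in at about 21 s.

**Last checks:**
- **Alignment:** in the top view the red vial is at 147.2° and the pointer at 147.5°, an offset of about 0.4 mm against the 8 mm allowed.
- **Carousel:** its angle was unchanged from before the hand was withdrawn.
- **Vials and bench:** all five vials stand in their places. The jar, box and rack look unmoved; I judged that by eye and did not measure it.
- **Force:** wrist readings during the pushing stayed under about 2 N.

**What disagreed:**
- **Fingertip height:** the fingertips looked about 25–30 mm higher in the scene camera than the reported tool pose implied. My first test push passed without touching the tab, so I corrected the depth from the picture and pushed again.
- **Scene camera angles:** the scene camera put the red vial at 144.2° and the pointer at 146.5°. The partial colour masks there make it less accurate, and the 2.3° difference is still only about 3 mm.

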